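# Sweep the off-cuts from the cutting stage into the scrap tray

## Task

First push the grey scrap tray under the overhanging open end of the cutting stage until it stops against the stage. Then take the bench brush and sweep all four off-cuts off the stage into the tray without the gripper or arm touching them, and stand the brush back upright in its holder. Leave the tray in place under the edge, and do not shift the white bottle or the beaker beyond the tray.

Things in the scene. Friction and masses are not known exactly. Their poses are not given: they have to be found in the camera images.
- stage: Low cutting stage fixed to the bench: white plate, top 44 mm above the bench, 8 mm thick, 300 mm long (y), 200 mm clear between two aluminium side rails that rise 22 mm above it. +y end: screw clamp. -y end: open, looks to the robot's right; there the plate overhangs its leg panel by 25 mm. Origin: on the bench under the plate's middle; x across, y to the clamp, z up. Yaw within 0.25 rad of 0.
- open_edge (a point): Middle of the plate's open edge, on its top face (stage x 0, y -150 mm, 44 mm above the bench).
- jaw_face (a point): Middle of the foot of the dark clamp jaw (140 mm wide, 36 mm high) on the plate: stage x 0, y +118 mm. The steel end plate behind it rises 40 mm above the plate. Between jaw and the nearest off-cut at least 60 mm of plate are free.
- tray_place (a point): On the bench at stage x 0, y -215 mm: where the tray's origin comes when the tray is pushed along stage +y until its wall meets the leg panel under the overhang. The overhang clears the tray's rim by 6 mm. Axes as the stage's.
- scrap_tray: Loose grey open-topped scrap tray, 250 mm (x) by 180 mm (y), 30 mm high, walls and floor 4 mm thick, 0.45 to 1 kg. Stands empty on the bench before the stage's open end, 30 to 65 mm short of its place, in line within 10 mm and 0.06 rad. Origin: centre of the underside; y points to the stage, z up.
- brush: Bench brush: black bristles 110 mm long (x), 36 mm wide (y), 30 mm high, acting as a rigid block, under a wooden back of the same outline, 18 mm thick, with a grip bar on two posts above. Height 96 mm, 0.18 kg. Stands bristles down in its holder. Origin: centre of the bristle ends; z up.
- brush_grip (a point): Centre of the brush's wooden grip bar, 85 mm above the bristle ends. The bar runs along brush x, 104 mm long, 24 mm wide (y), 22 mm high, with 27 mm of free space below it between posts 80 mm apart (centres).
- brush_holder: Shallow steel brush holder, an open box fixed to the bench: 134 mm (x) by 54 mm (y) outside, 22 mm high, walls and floor 4 mm thick. Origin: centre of the underside on the bench; z up.
- angle_offcut: One of four off-cuts strewn flat on the stage plate, turned any way. Origin: middle of its outline; z up at the start; length along x. L-shaped dark steel angle, 74 mm long, 30 x 30 mm legs.
- tube_offcut: One of four off-cuts strewn flat on the stage plate, turned any way. Origin: middle of its outline; z up at the start; length along x. Square dark steel tube, 66 mm long, 28 x 28 mm, hollow.
- channel_offcut: One of four off-cuts strewn flat on the stage plate, turned any way. Origin: middle of its outline; z up at the start; length along x. U-shaped dark steel channel, 62 mm long, 40 mm wide, 24 mm high, lying open side up.
- block_offcut: One of four off-cuts strewn flat on the stage plate, turned any way. Origin: middle of its outline; z up at the start; length along x. Solid black plastic bar end, 70 mm long, 26 mm wide, 24 mm high.
- reagent_bottle: Bystander: white round bottle with a cap, 37 mm across, 90 mm high, standing beyond the tray. Origin: centre of the underside.
- beaker: Bystander: glass beaker, 55 mm across, 69 mm high, standing beyond the tray. Origin: centre of the underside.
Things that resemble listed ones, but are neither listed nor needed, are in the scene too. What is shaped like the brush but purple is not meant.

How it is judged:
On the way, in this order (a step that is already met when the one before it is completed fails the run):
1. the tray stands under the stage's open end against the leg panel, with all four off-cuts still on the stage (y of scrap_tray in the frame of stage above -0.225 m and x of scrap_tray in the frame of stage between -0.022 and 0.022 m and angle between the x axis of scrap_tray and the x axis of stage, either way round below 0.08 rad and height (world z) of each of angle_offcut, tube_offcut, channel_offcut, block_offcut above 0.05 m), for 0.2 s.
2. all four off-cuts lie in the tray (y of scrap_tray in the frame of stage above -0.225 m and x of scrap_tray in the frame of stage between -0.022 and 0.022 m and angle between the x axis of scrap_tray and the x axis of stage, either way round below 0.08 rad and x of angle_offcut in the frame of scrap_tray between -0.121 and 0.121 m and y of angle_offcut in the frame of scrap_tray between -0.086 and 0.086 m and z of each of angle_offcut, tube_offcut, channel_offcut, block_offcut in the frame of scrap_tray below 0.05 m and linear speed of each of angle_offcut, tube_offcut, channel_offcut, block_offcut below 0.05 m/s and x of tube_offcut in the frame of scrap_tray between -0.121 and 0.121 m and y of tube_offcut in the frame of scrap_tray between -0.086 and 0.086 m and x of channel_offcut in the frame of scrap_tray between -0.121 and 0.121 m and y of channel_offcut in the frame of scrap_tray between -0.086 and 0.086 m and x of block_offcut in the frame of scrap_tray between -0.121 and 0.121 m and y of block_offcut in the frame of scrap_tray between -0.086 and 0.086 m), for 0.2 s.
At the end, for the whole second after the job is handed in: All four off-cuts rest in the tray (middles inside its walls, under 50 mm above its underside); the tray is under the open end, within 10 mm of its stop, 22 mm sideways, 0.08 rad; the brush stands upright in its holder, on its floor, within 12 mm along and 10 mm across of its centre (all of step 2 and x of brush in the frame of brush_holder between -0.012 and 0.012 m and y of brush in the frame of brush_holder between -0.01 and 0.01 m and z of brush in the frame of brush_holder below 0.012 m and angle between brush's own z axis and vertical below 0.15 rad and linear speed of brush below 0.03 m/s); the robot touches nothing.
It fails at once if the gripper or arm touches an off-cut (more than 0.5 N) (contact force between any of the fingers, the arm and angle_offcut above 0.5 N or contact force between any of the fingers, the arm and tube_offcut above 0.5 N or contact force between any of the fingers, the arm and channel_offcut above 0.5 N or contact force between any of the fingers, the arm and block_offcut above 0.5 N).
It fails at once if the white bottle or the beaker is shifted by more than 25 mm (distance of any of reagent_bottle, beaker from where it was at the start of the episode above 0.025 m).
It also fails if it takes over 66 s, if anything falls off the work surface, if the arm or the gripper's body presses on something with over 40 N, if the wrist force passes 120 N, or if a joint passes its speed limit or range.

## Robot

A 7-joint arm with a two-finger parallel gripper is mounted at the origin on a cart in front of the work surface, level with it; the furniture and walls round the work are solid. World frame = base frame: x ahead of the robot, y to its left, z up, the work surface at z = 0. Lengths are in m, angles in rad, forces in N, time in s.
With the tool pointing down it reaches from about 0.4 to 0.85 m from the base axis. Payload 10.4 kg.
Tool frame: the origin (TCP) lies on the mounting face of the last link; the fingertips stand 173 mm ahead of it and the grasp point (between the pads) lies 155 mm ahead of it (env.grasp_offset is the distance from the TCP to the grasp point, in m); z points along the fingers, y is the line along which they close (so a half turn about z gives the same grasp; the last joint's range is limited). The gripper opens to 85 mm and grips with 20 to 120 N. Pads are 22 mm wide; open, the fingers measure 114 mm over their backs; the gripper's body (76 mm by 85 mm) begins 54 mm behind the grasp point. The pads swing forward as they close: fully open they stand 13 mm farther back than shut.
Start: joints at [-1.293, 0.332, -0.065, 1.46, 0.022, 1.35, -0.088], TCP at [0.185, 0.597, 0.405] pointing down, gripper open.
Joint ranges: [-2.6, 2.6], [-0.5, 2.12], [-1.47, 1.34], [0.16, 2.42], [-1.27, 4.41], [0.06, 2.06], [-2.6, 2.6]. Speed limits (rad/s): [2.22, 2.22, 2.79, 2.79, 3.14, 3.14, 3.14].

## Interface

Orientations are given as a rotation vector (axis times angle).
In Python, from rig import env gives the robot as it stands.
- The arm moves only by the tool arm_command, never from a script. Its argument "commands" is a list of rows, each an object with "grip": the closure in counts, from 0 (fully open) to 255 (shut); "translation": the shift along the world's x, y, z in cm, a list of three; "yaw": the turn about the world's z in degrees. A call has 1 to 8 rows; each row is the pose to reach, as a shift and turn from the pose commanded when the call began; what a row does not reach only later rows make up. A row lasts 1/12 s, in which the tool goes at most 41.7 mm and 7.16 degrees, less where a joint would pass 70% of its speed; a pose out of reach is approached as far as the arm can. A call with a gripper value outside its range is refused whole. The fingers move at their own pace and stop on an object; "squeeze" is the grip in N (left out, the last holds). Time passes only in rows, so rows that repeat a pose let the fingers close. It gives the time, the measured TCP pose, the force, the opening and the grip force at its end, in the units of the state.
- env.read_state(): the state, without advancing time (a new reading comes with each control period).
- env.snapshot(name): name is "scene" or "side" or "wrist"; returns (picture, depth): 384x512x3 uint8, red, green, blue; 384x512 float32, m along the optical axis (not along the pixel's ray), 0 where there is no reading.
- env.camera_info(name): a dict with "mtx" (3x3 intrinsics, pixels), "k1" (the pictures are not rectified: a ray, as slopes to the right and down, at radius r is drawn at 1 + k1 r^2 times it, then the intrinsics apply), "eye" and "orientation" of the camera in the world. Camera axes: x right, y down, z forward; pixel columns grow to the right and rows downward; lengths in m; the calibration is good to about 2 mm. A picture is of the moment at which its call begins: read the wrist's pose just before it. camera_info takes no time and is no camera call; for the wrist camera it gives the pose at the moment of the call.
- env.finish_job(): hands the job in; it is judged then, once.
Trained networks look in the newest picture that a camera, given by its name, has taken for a name from the list of things; names that differ only in an ending like _2 or _b are one class to them, and where a whole thing is asked for, a point or a joint stands for the part that bears it (a point fixed in the world has none). Each returns a list of dicts, best first, with "p" (0 to 1); they miss things now and then, are a little off and sometimes report something else, mostly with a low value. They report only what shows in the picture. A call takes as long as a camera call. They do not tell look-alikes from the thing itself.
- env.find_in(query, camera): "rect" ([centre column, centre row, width, height] in pixels, round what is visible of it).
- env.masks_of(query, camera): "mask" (384x512 bool, what is visible of it) and "rect" ([centre column, centre row, width, height] in pixels, round what is visible of it).
- env.spot_point(query, camera): "centre" ([column, row] in pixels: a listed point, or the origin of a listed thing).
The state is a dict: "t": time; "qpos": joint angles; "qd": joint speeds; "joint_torque": joint torques, N m; "ee_pos": TCP position; "tcp_rot": TCP orientation; "wrist_force": force on the tool from outside, world axes, zero at the start; "torque": the same for the moment, N m; "grip_width": finger opening in m; "gripper_force": force on a finger pad.
Only numpy, scipy, OpenCV 4.12 (cv2) and the standard library are available. Lean on these libraries where they do the work, as an engineer would, in place of code of your own. Each camera call takes 0.05 s, during which the arm holds its last target. There are 200 camera calls.

## Working session

There is one attempt and no reset: what is moved stays moved. The work goes in short steps, Python scripts to look and compute and a tool call to move; the robot and the scene stay as the last step left them, time stands still between calls to the robot, and variables do not carry over. Pictures are saved under pics/ and viewed, at most 10 in all, crops included, and the job is handed in when it is done.

Besides the shell and the picture viewer there is one more tool, called after "Emit:" in YAML: its name, and indented under it one key for each argument. arm_command: Moves the arm, as the interface text tells. Its arguments: {"type":"object","properties":{"commands":{"type":"array"},"squeeze":{"type":"number"}},"required":["commands"]}

```bash
ls; mkdir -p pics
cat > h.py <<'E'
import numpy as np, cv2
from scipy.spatial.transform import Rotation as R
from rig import env
def Rm(o):
    o=np.array(o,float); return o if o.shape==(3,3) else R.from_rotvec(o).as_matrix()
def cloud(cam,d=None,info=None):
    # world xyz per pixel
    i=info or env.camera_info(cam); K=np.array(i['mtx']); 
    u,v=np.meshgrid(np.arange(512),np.arange(384))
    xd=(u-K[0,2])/K[0,0]; yd=(v-K[1,2])/K[1,1]; x,y=xd.copy(),yd.copy()
    for _ in range(8):
        s=1+i['k1']*(x*x+y*y); x,y=xd/s,yd/s
    P=np.stack([x*d,y*d,d],-1)@Rm(i['orientation']).T+np.array(i['eye'])
    P[d<=0]=np.nan; return P
E
python3 - <<'E'
from h import *
s=env.read_state(); print({k:np.round(v,3).tolist() for k,v in s.items()})
for c in('scene','side'):
    i=env.camera_info(c); print(c,i)
    p,d=env.snapshot(c); np.savez(f'{c}.npz',p=p,d=d,P=cloud(c,d,i))
    cv2.imwrite(f'pics/{c}0.png',cv2.resize(p[...,::-1],(800,600)))
    for q in('stage','scrap_tray','brush','brush_grip','brush_holder','open_edge','jaw_face','angle_offcut','tube_offcut','channel_offcut','block_offcut','reagent_bottle','beaker'):
        P=np.load(f'{c}.npz')['P']
        for r in env.spot_point(q,c)[:3]:
            u,v=np.round(r['centre']).astype(int); 
            print(q,round(r['p'],2),u,v,np.round(P[np.clip(v,0,383),np.clip(u,0,511)],3))
E
```

```text
pics
{'t': 0.0, 'qpos': [-1.293, 0.333, -0.065, 1.461, 0.022, 1.35, -0.088], 'qd': [-0.001, 0.001, 0.001, 0.0, 0.001, -0.0, -0.001], 'joint_torque': [-0.001, -62.545, 0.049, -39.158, 0.016, 0.01, 0.0], 'ee_pos': [0.185, 0.597, 0.404], 'tcp_rot': [-0.471, -3.106, 0.002], 'wrist_force': [-0.155, -0.294, -0.634], 'torque': [-0.02, -0.045, 0.008], 'gripper_force': 0.0, 'grip_width': 0.086}
scene {'mtx': array([[431.73099957,   0.        , 255.26026922],
       [  0.        , 431.73099957, 192.60141367],
       [  0.        ,   0.        ,   1.        ]]), 'k1': -0.12118516701973976, 'eye': array([0.01512559, 0.53031086, 1.11092315]), 'orientation': array([-0.96661845,  2.59461144, -0.90366332])}
stage 0.8 198 274 [0.494 0.214 0.056]
stage 0.41 257 210 [ 0.537 -0.084  0.005]
brush 0.81 381 162 [ 0.333 -0.49   0.042]
brush 0.72 210 172 [ 0.743 -0.084  0.034]
brush 0.64 326 154 [ 0.5   -0.406  0.031]
brush_grip 0.68 331 135 [ 0.506 -0.427  0.102]
brush_grip 0.6 382 146 [ 0.351 -0.505  0.095]
brush_holder 0.49 330 153 [ 0.483 -0.4    0.053]
open_edge 0.88 232 230 [0.528 0.041 0.041]
jaw_face
[... 921 characters left out ...]
 [ 0.522 -0.423  0.027]
brush 0.55 306 172 [ 0.347 -0.494  0.005]
brush_grip 0.77 265 155 [ 0.515 -0.419  0.102]
brush_grip 0.69 309 150 [ 0.339 -0.491  0.099]
brush_grip 0.41 193 198 [ 0.751 -0.088  0.068]
brush_holder 0.8 266 175 [ 0.511 -0.415  0.022]
brush_holder 0.35 246 246 [0.577 0.216 0.067]
open_edge 0.61 262 224 [nan nan nan]
jaw_face 0.9 268 273 [0.524 0.34  0.065]
jaw_face 0.74 257 217 [ 0.547 -0.078  0.006]
angle_offcut 0.73 283 230 [0.475 0.095 0.05 ]
tube_offcut 0.71 249 246 [0.569 0.229 0.074]
block_offcut 0.74 248 229 [0.573 0.118 0.065]
block_offcut 0.28 267 272 [0.526 0.341 0.069]
reagent_bottle 0.69 194 217 [ 0.75  -0.082  0.003]
beaker 0.76 193 200 [ 0.751 -0.084  0.062]
```

View pics/scene0.png

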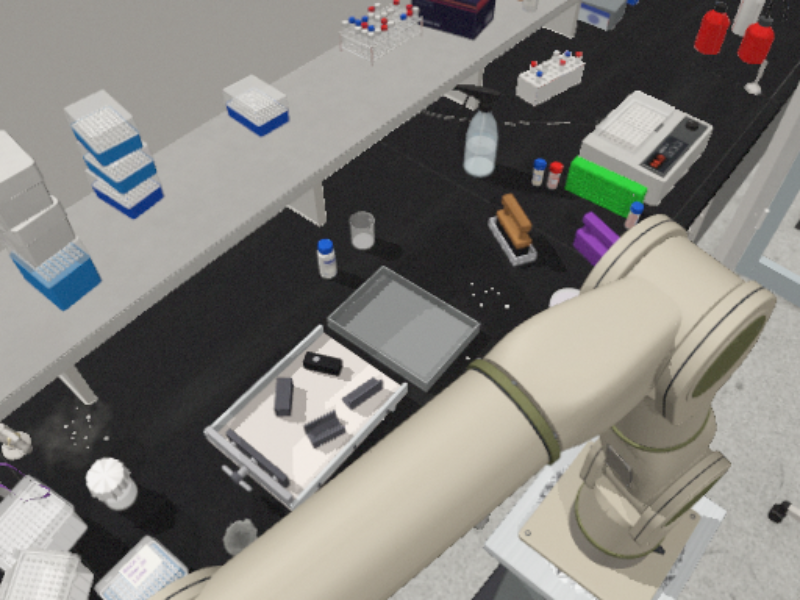

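Run:
```python
from h import *
Z=np.load('scene.npz');S=np.load('side.npz')
# top-down fused map, 2mm/px ; x 0.25..0.85, y -0.6..0.45
def ortho(Zs,f):
    H=np.full((300,525),-1.);C=np.zeros((300,525,3),np.uint8)
    for Z in Zs:
        P=Z['P'].reshape(-1,3);c=Z['p'].reshape(-1,3)
        ok=np.isfinite(P[:,2])&(P[:,2]<.13);P,c=P[ok],c[ok]
        i=((0.85-P[:,0])/.002).astype(int);j=((0.45-P[:,1])/.002).astype(int)
        ok=(i>=0)&(i<300)&(j>=0)&(j<525)
        for a,b,z,k in zip(i[ok],j[ok],P[ok,2],c[ok]):
            if z>H[a,b]: H[a,b]=z;C[a,b]=k
    m=(H<0).astype(np.uint8)
    C=cv2.inpaint(C,m,3,cv2.INPAINT_NS)
    return C,H
C,H=ortho([Z,S],0)
top=cv2.resize(C[...,::-1],(800,457//1)); 
cv2.imwrite('pics/ortho.png',top)
# fits
P=np.concatenate([Z['P'].reshape(-1,3),S['P'].reshape(-1,3)]);P=P[np.isfinite(P[:,2])]
def rect(lo,hi,x0,x1,y0,y1):
    q=P[(P[:,2]>lo)&(P[:,2]<hi)&(P[:,0]>x0)&(P[:,0]<x1)&(P[:,1]>y0)&(P[:,1]<y1)]
    r=cv2.minAreaRect((q[:,:2]*1000).astype(np.float32)); print(len(q),np.round(r[0],1),np.round(r[1],1),round(r[2],2))
print('rails');rect(.058,.075,.38,.45,0,.36);rect(.058,.075,.61,.72,0,.36)
print('plate');rect(.038,.048,.4,.68,0,.36)
print('tray rim');rect(.024,.034,.36,.72,-.22,.03)
print('bar brush');rect(.09,.105,.43,.6,-.5,-.35);print('bar other');rect(.09,.105,.25,.43,-.6,-.4)
print('holder rims');rect(.015,.025,.42,.6,-.5,-.33);rect(.015,.025,.25,.42,-.6,-.4)
print('bottles');rect(.03,.1,.65,.85,-.15,0);rect(.03,.1,.65,.85,-.28,-.15)
```

```text
rails
731 [428.6 188.2] [ 42.4 306.7] 0.01
562 [625.  195.3] [ 14.1 302.1] 3.08
plate
6586 [521.1 192.3] [217.1 307.4] 2.01
tray rim
832 [536.1 -84.6] [252.8 191. ] 2.95
bar brush
294 [ 511.7 -432. ] [ 32.3 107.8] 63.61
bar other
255 [ 345.4 -513.2] [40.1 99.2] 74.14
holder rims
270 [ 512.9 -424.4] [ 63.1 141.5] 66.95
87 [ 346.4 -500.1] [ 37.4 105.7] 85.33
bottles
496 [715.1 -70.9] [124.  146.8] 3.86
427 [ 729.  -185.3] [ 58.3 150.9] 54.72
```

The scene picture shows the stage at about (305,415), the tray at (405,325), the bottle at (326,258) and the beaker at (362,230). The brush candidates are the brown one in a steel holder at (515,235) and the purple look-alike at (598,240). I choose the brown one. A close crop of it comes next.

Run:
```python
from h import *
Z=np.load('scene.npz');S=np.load('side.npz')
a=cv2.resize(Z['p'][100:200,290:420,::-1],(390,300),interpolation=cv2.INTER_CUBIC)
b=cv2.resize(S['p'][130:200,230:330,::-1],(400,280),interpolation=cv2.INTER_CUBIC)
o=cv2.imread('pics/ortho.png')
cv2.imwrite('pics/comp.png',np.vstack([np.hstack([a[:280],b]),cv2.resize(o,(790,300))]))
P=np.concatenate([Z['P'].reshape(-1,3),S['P'].reshape(-1,3)]);c=np.concatenate([Z['p'].reshape(-1,3),S['p'].reshape(-1,3)]).astype(int)
ok=np.isfinite(P[:,2]);P,c=P[ok],c[ok]
def pts(lo,hi,x0,x1,y0,y1): 
    m=(P[:,2]>lo)&(P[:,2]<hi)&(P[:,0]>x0)&(P[:,0]<x1)&(P[:,1]>y0)&(P[:,1]<y1);return P[m],c[m]
# bar: median + PCA on brown
q,k=pts(.085,.11,.43,.6,-.5,-.35);m=k[:,0]-k[:,2]>30;q=q[m]
d=q[:,:2]-q[:,:2].mean(0);w,V=np.linalg.eigh(d.T@d);v=V[:,1];t=d@v;n=d@V[:,0]
print('bar',len(q),q.mean(0),'ang',np.degrees(np.arctan2(v[1],v[0])),'mid',q[:,:2].mean(0)+v*(np.percentile(t,1)+np.percentile(t,99))/2+V[:,0]*(np.percentile(n,2)+np.percentile(n,98))/2,np.ptp(np.percentile(t,[1,99])),np.ptp(np.percentile(n,[2,98])), 'top',np.percentile(q[:,2],90))
# offcuts in stage frame
th=np.radians(3.);e=np.array([np.cos(th),np.sin(th)]);f=np.array([-e[1],e[0]])
q,k=pts(.049,.08,.4,.64,.02,.32);st=np.c_[(q[:,:2]-[.520,.191])@e,(q[:,:2]-[.520,.191])@f]
m=(abs(st[:,0])<.096)&(st[:,1]<.105)&(st[:,1]>-.17);st=st[m]
im=np.zeros((140,100),np.uint8)
for x,y in st: im[int((y+.17)/.002),int((x+.1)/.002)]=255
im=cv2.morphologyEx(im,cv2.MORPH_CLOSE,np.ones((3,3)))
n,L,s,ce=cv2.connectedComponentsWithStats(im)
for i in range(1,n):
    if s[i,4]>60: print('cut x %d..%d y %d..%d mm'%(s[i,0]*2-100,(s[i,0]+s[i,2])*2-100,s[i,1]*2-170,(s[i,1]+s[i,3])*2-170))
# tray: outer extents
q,k=pts(.002,.034,.38,.7,-.2,.03);y=(q[:,:2]-[.520,.191])@f;x=(q[:,:2]-[.520,.191])@e
print('tray x',np.percentile(x,[.5,99.5]),'y',np.percentile(y,[.5,1,99,99.5]))
q2=q[(q[:,2]>.024)];x=(q2[:,:2]-[.520,.191])@e;y=(q2[:,:2]-[.520,.191])@f
for x0 in range(-110,111,40):
    mm=abs(x-x0/1000)<.015
    if mm.sum()>5: print(x0,'rim ymin',np.percentile(y[mm],3))
```

```text
bar 353 [ 0.51002309 -0.42523024  0.09729109] ang 151.24596891773223 mid [ 0.51261361 -0.42983799] 0.10261221964039063 0.0248761254352187 top 0.10303523211659522
cut x -72..-26 y -130..-46 mm
cut x 4..84 y -116..-58 mm
cut x 22..86 y -28..50 mm
cut x -76..-16 y -26..48 mm
tray x [-0.15096852  0.16038891] y [-0.38684898 -0.37142633 -0.1778846  -0.17172301]
-110 rim ymin -0.36781504433361234
-70 rim ymin -0.3664164935514773
-30 rim ymin -0.3672376087022417
10 rim ymin -0.368887502442558
50 rim ymin -0.36847895489696786
90 rim ymin -0.36910862209490014
```

View pics/comp.png

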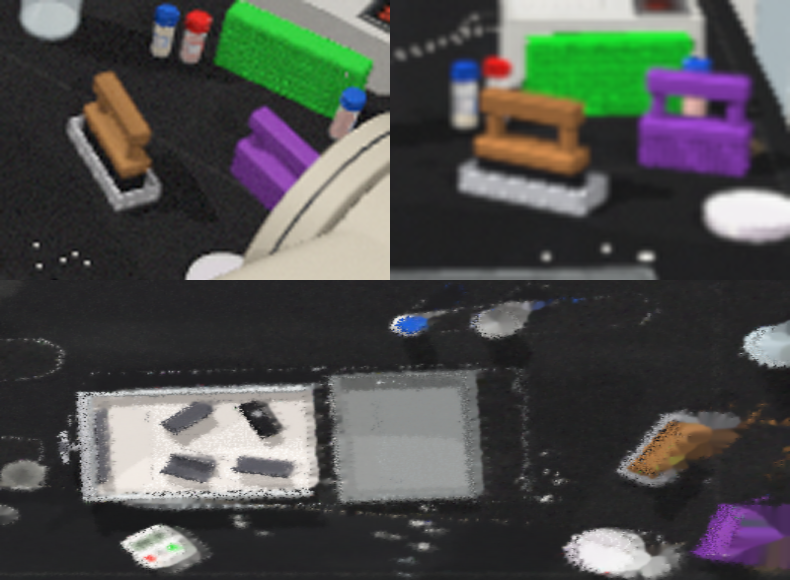

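The crop shows the wooden-brown brush standing in its steel holder, and the purple one has no holder, so the choice is confirmed. First I push the tray.

Emit:
arm_command:
  commands:
    - {"grip": 255, "translation": [2.5, -3, 0], "yaw": 4}
    - {"grip": 255, "translation": [5, -6, 0], "yaw": 8}
    - {"grip": 255, "translation": [7.5, -9, 0], "yaw": 12}
    - {"grip": 255, "translation": [10, -12, 0], "yaw": 16}
    - {"grip": 255, "translation": [12.5, -15, 0], "yaw": 20}
    - {"grip": 255, "translation": [15, -18, 0], "yaw": 20}
    - {"grip": 255, "translation": [17.5, -21, 0], "yaw": 20}
    - {"grip": 255, "translation": [20, -24, 0], "yaw": 20}
  squeeze: 40

```text
t: 2.07
ee_pos: [0.3861, 0.3552, 0.405]
tcp_rot: [-0.076, 3.14, 0.001]
wrist_force: [0.7, 0.2, 0.4]
grip_width: 0.0003
gripper_force: 0.0
```

Emit:
arm_command:
  commands:
    - {"grip": 255, "translation": [1.9, -3.6, 0], "yaw": 0}
    - {"grip": 255, "translation": [3.9, -7.2, 0], "yaw": 0}
    - {"grip": 255, "translation": [5.9, -10.8, 0], "yaw": 0}
    - {"grip": 255, "translation": [7.9, -14.4, 0], "yaw": 0}
    - {"grip": 255, "translation": [9.9, -18, 0], "yaw": 0}
    - {"grip": 255, "translation": [11.8, -21.6, 0], "yaw": 0}
    - {"grip": 255, "translation": [13.8, -25.2, 0], "yaw": 0}
    - {"grip": 255, "translation": [15.6, -28.8, 0], "yaw": 0}

```text
t: 2.73
ee_pos: [0.5418, 0.0669, 0.4051]
tcp_rot: [-0.076, 3.14, 0.001]
wrist_force: [1.3, 0.7, -0.6]
grip_width: 0.0
gripper_force: 0.0
```

Emit:
arm_command:
  commands:
    - {"grip": 255, "translation": [0, -4, 0], "yaw": 0}
    - {"grip": 255, "translation": [0, -8, 0], "yaw": 0}
    - {"grip": 255, "translation": [0, -12, 0], "yaw": 0}
    - {"grip": 255, "translation": [0, -15.5, -2], "yaw": 0}
    - {"grip": 255, "translation": [0, -19, -4], "yaw": 0}
    - {"grip": 255, "translation": [0, -22.5, -6], "yaw": 0}
    - {"grip": 255, "translation": [0, -26, -8], "yaw": 0}
    - {"grip": 255, "translation": [0, -28.5, -11], "yaw": 0}

```text
t: 3.4
ee_pos: [0.541, -0.2196, 0.2957]
tcp_rot: [-0.072, 3.137, -0.003]
wrist_force: [1.2, -0.7, 0.5]
grip_width: -0.0001
gripper_force: 0.0
```

Emit:
arm_command:
  commands:
    - {"grip": 255, "translation": [0, 0, -4], "yaw": 0}
    - {"grip": 255, "translation": [0, 0, -8], "yaw": 0}
    - {"grip": 255, "translation": [0, 0, -11.1], "yaw": 0}
    - {"grip": 255, "translation": [0, 0, -11.1], "yaw": 0}
    - {"grip": 255, "translation": [-0.1, 2, -11.1], "yaw": 0}
    - {"grip": 255, "translation": [-0.15, 3, -11.1], "yaw": 0}
    - {"grip": 255, "translation": [-0.2, 4, -11.1], "yaw": 0}
    - {"grip": 255, "translation": [-0.25, 5, -11.1], "yaw": 0}

```text
t: 4.07
ee_pos: [0.5392, -0.1659, 0.1854]
tcp_rot: [-0.076, 3.138, -0.002]
wrist_force: [0.8, -6.0, 2.3]
grip_width: 0.0003
gripper_force: 2.7
```

Emit:
arm_command:
  commands:
    - {"grip": 255, "translation": [-0.05, 0.7, 0], "yaw": 0}
    - {"grip": 255, "translation": [-0.1, 1.3, 0], "yaw": 0}
    - {"grip": 255, "translation": [-0.1, 1.9, 0], "yaw": 0}
    - {"grip": 255, "translation": [-0.15, 2.4, 0], "yaw": 0}
    - {"grip": 255, "translation": [-0.15, 2.8, 0], "yaw": 0}
    - {"grip": 255, "translation": [-0.2, 3.1, 0], "yaw": 0}
    - {"grip": 255, "translation": [-0.2, 3.4, 0], "yaw": 0}
    - {"grip": 255, "translation": [-0.2, 3.5, 0], "yaw": 0}

```text
t: 4.73
ee_pos: [0.5373, -0.1316, 0.1854]
tcp_rot: [-0.075, 3.138, -0.002]
wrist_force: [0.4, -6.8, 3.8]
grip_width: -0.0001
gripper_force: 3.5
```

Emit:
arm_command:
  commands:
    - {"grip": 255, "translation": [0, 0.2, 0], "yaw": 0}
    - {"grip": 255, "translation": [0, 0.4, 0], "yaw": 0}
    - {"grip": 255, "translation": [0, 0.5, 0], "yaw": 0}

```text
t: 4.98
ee_pos: [0.5372, -0.1273, 0.1854]
tcp_rot: [-0.074, 3.138, -0.003]
wrist_force: [-0.6, -11.0, 3.8]
grip_width: -0.0002
gripper_force: 5.3
```

Emit:
arm_command:
  commands:
    - {"grip": 255, "translation": [0, 0.15, 0], "yaw": 0}
    - {"grip": 255, "translation": [0, 0.3, 0], "yaw": 0}

```text
t: 5.15
ee_pos: [0.5367, -0.1263, 0.1854]
tcp_rot: [-0.071, 3.138, -0.007]
wrist_force: [-2.7, -20.0, 4.3]
grip_width: 0.0001
gripper_force: 9.8
```

Emit:
arm_command:
  commands:
    - {"grip": 255, "translation": [0, -1.5, 0], "yaw": 0}
    - {"grip": 255, "translation": [0, -2.5, 4], "yaw": 0}
    - {"grip": 200, "translation": [0, -4, 8], "yaw": -5}
    - {"grip": 100, "translation": [0, -7, 11], "yaw": -10}
    - {"grip": 0, "translation": [0, -11, 13], "yaw": -15}
    - {"grip": 0, "translation": [0, -15, 15], "yaw": -20}
    - {"grip": 0, "translation": [0, -19, 16], "yaw": -25}
    - {"grip": 0, "translation": [0, -22, 17], "yaw": -30}

```text
t: 5.82
ee_pos: [0.5367, -0.3441, 0.356]
tcp_rot: [0.743, 3.05, 0.001]
wrist_force: [1.2, 0.5, -0.3]
grip_width: 0.0724
gripper_force: 0.0
```

Run:
```python
from h import *
print(env.read_state()['ee_pos'])
i=env.camera_info('wrist'); p,d=env.snapshot('wrist'); P=cloud('wrist',d,i); np.savez('w1.npz',p=p,d=d,P=P)
p2,d2=env.snapshot('scene'); P2=cloud('scene',d2); p3,d3=env.snapshot('side'); P3=cloud('side',d3)
np.savez('scene1.npz',p=p2,P=P2);np.savez('side1.npz',p=p3,P=P3)
cv2.imwrite('pics/w1.png',np.hstack([cv2.resize(p[...,::-1],(400,300)),cv2.resize(p2[...,::-1],(400,300))]))
k=p.astype(int);m=(k[...,0]-k[...,2]>30)&(P[...,2]>.085)&(P[...,2]<.11)&(P[...,0]>.42)&(P[...,0]<.6)&(P[...,1]<-.33)
q=P[m];print(len(q),np.median(q[:,2]))
r=cv2.minAreaRect((q[:,:2]*1000).astype(np.float32));print('bar',r)
m=(P[...,2]>.016)&(P[...,2]<.026)&(P[...,0]>.42)&(P[...,0]<.6)&(P[...,1]<-.33)&(P[...,1]>-.53)&(k.min(-1)>70)
q=P[m];r=cv2.minAreaRect((q[:,:2]*1000).astype(np.float32));print('holder',len(q),r)
# tray
th=np.radians(3.);e=np.array([np.cos(th),np.sin(th)]);f=np.array([-e[1],e[0]])
for P in(P2,P3):
    m=(P[...,2]>.022)&(P[...,2]<.034);q=P[m][:,:2]-[.520,.191];x,y=q@e,q@f
    g=[np.percentile(y[(abs(x-x0)<.02)&(y<-.25)&(y>-.4)],10) for x0 in(-.08,0,.08) if ((abs(x-x0)<.02)&(y<-.25)&(y>-.4)).sum()>5]
    h=(y<-.18)&(y>-.28)&(abs(x)<.16);print('tray outer y',np.round(g,3),'x',np.percentile(x[h],[3,97]) if h.sum()>5 else 0)
```

```text
[ 0.53665843 -0.3441339   0.35604293]
3698 0.10130475058690265
bar ((508.478759765625, -430.29443359375), (23.792320251464844, 93.23582458496094), 59.486080169677734)
holder 1272 ((510.5399475097656, -431.554931640625), (53.87750244140625, 134.13975524902344), 60.91352462768555)
tray outer y [-0.304 -0.305 -0.306] x [-0.12338815  0.12738321]
tray outer y [-0.303 -0.304 -0.305] x [-0.12099393  0.12767906]
```

View pics/w1.png

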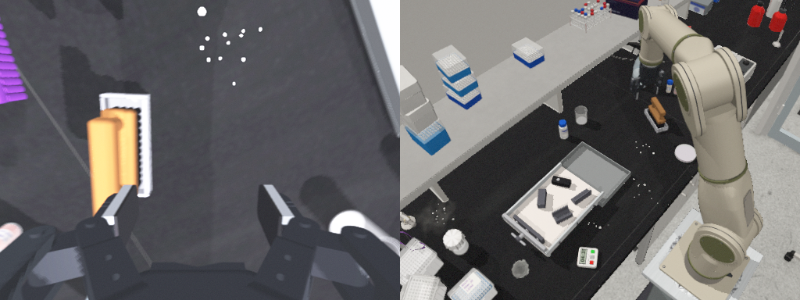

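Emit:
arm_command:
  commands:
    - {"grip": 0, "translation": [-1, -3.5, 0], "yaw": -2}
    - {"grip": 0, "translation": [-2, -7, 0], "yaw": -2}
    - {"grip": 0, "translation": [-2.6, -8.7, 0], "yaw": -2}
    - {"grip": 0, "translation": [-2.6, -8.7, -4], "yaw": -2}
    - {"grip": 0, "translation": [-2.6, -8.7, -8], "yaw": -2}
    - {"grip": 0, "translation": [-2.6, -8.7, -11.2], "yaw": -2}
    - {"grip": 0, "translation": [-2.6, -8.7, -11.2], "yaw": -2}
  squeeze: 100

```text
t: 6.55
ee_pos: [0.5102, -0.4263, 0.2349]
tcp_rot: [-0.786, -3.032, -0.009]
wrist_force: [-1.2, 0.9, -0.5]
grip_width: 0.0855
gripper_force: 0.0
```

Emit:
arm_command:
  commands:
    - {"grip": 255, "translation": [0, 0, 0], "yaw": 0}
    - {"grip": 255, "translation": [0, 0, 0], "yaw": 0}
    - {"grip": 255, "translation": [0, 0, 0], "yaw": 0}
    - {"grip": 255, "translation": [0, 0, 0], "yaw": 0}
    - {"grip": 255, "translation": [0, 0, 0], "yaw": 0}
    - {"grip": 255, "translation": [0, 0, 0], "yaw": 0}
  squeeze: 100

```text
t: 7.05
ee_pos: [0.5109, -0.4307, 0.2436]
tcp_rot: [0.792, 3.037, -0.002]
wrist_force: [-1.5, -0.3, 8.1]
grip_width: 0.0228
gripper_force: 98.4
```

Emit:
arm_command:
  commands:
    - {"grip": 255, "translation": [0, 0, 2], "yaw": 0}
    - {"grip": 255, "translation": [0, 0, 5], "yaw": 0}
    - {"grip": 255, "translation": [0, 0, 9], "yaw": 0}
    - {"grip": 255, "translation": [0.5, 2, 12], "yaw": 6}
    - {"grip": 255, "translation": [1, 6, 12], "yaw": 12}
    - {"grip": 255, "translation": [1.5, 10, 12], "yaw": 18}
    - {"grip": 255, "translation": [2, 14, 12], "yaw": 25}
    - {"grip": 255, "translation": [2.5, 18, 12], "yaw": 32}

```text
t: 7.72
ee_pos: [0.5354, -0.2482, 0.3622]
tcp_rot: [-0.085, 3.14, 0.0]
wrist_force: [1.0, -0.4, -2.1]
grip_width: 0.0226
gripper_force: 98.3
```

Emit:
arm_command:
  commands:
    - {"grip": 255, "translation": [0.2, 4, 0], "yaw": 0}
    - {"grip": 255, "translation": [0.4, 8, 0], "yaw": 0}
    - {"grip": 255, "translation": [0.6, 12, 0], "yaw": 0}
    - {"grip": 255, "translation": [0.8, 16, 0], "yaw": 0}
    - {"grip": 255, "translation": [1, 20, 0], "yaw": 0}
    - {"grip": 255, "translation": [1.2, 24, 0], "yaw": 0}
    - {"grip": 255, "translation": [1.4, 28, 0], "yaw": 0}
    - {"grip": 255, "translation": [1.6, 32, 0], "yaw": 0}

```text
t: 8.38
ee_pos: [0.5512, 0.0717, 0.3623]
tcp_rot: [-0.075, 3.14, 0.001]
wrist_force: [0.2, 0.6, -0.5]
grip_width: 0.0222
gripper_force: 98.3
```

Emit:
arm_command:
  commands:
    - {"grip": 255, "translation": [0.1, 4, 0], "yaw": 0}
    - {"grip": 255, "translation": [0.2, 8, 0], "yaw": 0}
    - {"grip": 255, "translation": [0.3, 12, 0], "yaw": 0}
    - {"grip": 255, "translation": [0.4, 16, 0], "yaw": 0}
    - {"grip": 255, "translation": [0.5, 19, 0], "yaw": 0}
    - {"grip": 255, "translation": [0.5, 21.6, 0], "yaw": 0}
    - {"grip": 255, "translation": [0.5, 21.6, 0], "yaw": 0}

```text
t: 8.97
ee_pos: [0.5548, 0.2926, 0.3613]
tcp_rot: [0.088, -3.139, -0.004]
wrist_force: [-1.2, 1.2, -1.4]
grip_width: 0.0227
gripper_force: 98.3
```

Run:
```python
from h import *
s=env.read_state(); print(s['ee_pos'],s['tcp_rot'],s['wrist_force'],s['grip_width'])
p2,d2=env.snapshot('scene'); p3,d3=env.snapshot('side'); np.savez('side2.npz',p=p3,P=cloud('side',d3))
cv2.imwrite('pics/s2.png',np.hstack([cv2.resize(p2[180:330,100:300,::-1],(400,300)),cv2.resize(p3[130:330,130:397,::-1],(400,300))]))
```

```text
[0.55478788 0.29258485 0.3612817 ] [ 0.08793984 -3.1391222  -0.00403206] [-1.15852696  1.15425202 -1.41134598] 0.022683781136847866
```

View pics/s2.png

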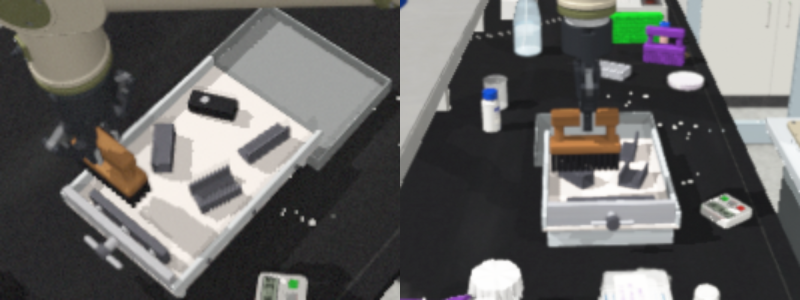

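The brush is held upright above the plate, between the tube and the jaw. I lower it to the plate.

Emit:
arm_command:
  commands:
    - {"grip": 255, "translation": [0, 0, 0], "yaw": 0}
    - {"grip": 255, "translation": [0, 0, -3.5], "yaw": 0}
    - {"grip": 255, "translation": [0, 0, -6], "yaw": 0}
    - {"grip": 255, "translation": [0, 0, -7.2], "yaw": 0}
    - {"grip": 255, "translation": [0, 0, -7.6], "yaw": 0}
    - {"grip": 255, "translation": [0, 0, -7.6], "yaw": 0}
    - {"grip": 255, "translation": [0, 0, -7.6], "yaw": 0}

```text
t: 9.65
ee_pos: [0.5573, 0.2855, 0.2871]
tcp_rot: [-0.074, 3.139, 0.001]
wrist_force: [0.7, -0.2, -1.9]
grip_width: 0.0225
gripper_force: 98.4
```

Emit:
arm_command:
  commands:
    - {"grip": 255, "translation": [0, 0, -0.2], "yaw": 0}
    - {"grip": 255, "translation": [0, 0, -0.2], "yaw": 0}
    - {"grip": 255, "translation": [0, 0, -0.2], "yaw": 0}

```text
t: 9.9
ee_pos: [0.5569, 0.286, 0.2844]
tcp_rot: [-0.076, 3.14, 0.001]
wrist_force: [-0.1, 0.8, -1.8]
grip_width: 0.0226
gripper_force: 98.3
```

Emit:
arm_command:
  commands:
    - {"grip": 255, "translation": [0.05, -1, 0], "yaw": 0}
    - {"grip": 255, "translation": [0.1, -2, 0], "yaw": 0}
    - {"grip": 255, "translation": [0.15, -3, 0], "yaw": 0}
    - {"grip": 255, "translation": [0.2, -4, 0], "yaw": 0}
    - {"grip": 255, "translation": [0.25, -5, 0], "yaw": 0}
    - {"grip": 255, "translation": [0.3, -6, 0], "yaw": 0}
    - {"grip": 255, "translation": [0.35, -7, 0], "yaw": 0}
    - {"grip": 255, "translation": [0.4, -8, 0], "yaw": 0}

```text
t: 10.57
ee_pos: [0.5607, 0.2049, 0.2838]
tcp_rot: [0.076, -3.141, -0.0]
wrist_force: [-0.7, 1.2, -1.7]
grip_width: 0.0227
gripper_force: 98.2
```

Emit:
arm_command:
  commands:
    - {"grip": 255, "translation": [0.05, -0.8, 0], "yaw": 0}
    - {"grip": 255, "translation": [0.08, -1.6, 0], "yaw": 0}
    - {"grip": 255, "translation": [0.12, -2.4, 0], "yaw": 0}
    - {"grip": 255, "translation": [0.16, -3.2, 0], "yaw": 0}
    - {"grip": 255, "translation": [0.2, -4, 0], "yaw": 0}
    - {"grip": 255, "translation": [0.25, -4.8, 0], "yaw": 0}
    - {"grip": 255, "translation": [0.28, -5.4, 0], "yaw": 0}
    - {"grip": 255, "translation": [0.3, -6, 0], "yaw": 0}

```text
t: 11.23
ee_pos: [0.5637, 0.1455, 0.2838]
tcp_rot: [0.076, -3.141, -0.001]
wrist_force: [0.9, 1.6, -1.9]
grip_width: 0.0225
gripper_force: 98.3
```

Run:
```python
from h import *
s=env.read_state(); print(s['ee_pos'],s['tcp_rot'],s['wrist_force'],s['grip_width'])
p2,d2=env.snapshot('scene'); p3,d3=env.snapshot('side')
cv2.imwrite('pics/s3.png',np.hstack([cv2.resize(p2[180:330,100:300,::-1],(400,300)),cv2.resize(p3[130:330,130:397,::-1],(400,300))]))
```

```text
[0.56367072 0.1454757  0.28376916] [ 7.59488477e-02 -3.14065918e+00 -5.12911822e-04] [ 0.94719975  1.63308652 -1.85166319] 0.022539130461653064
```

View pics/s3.png

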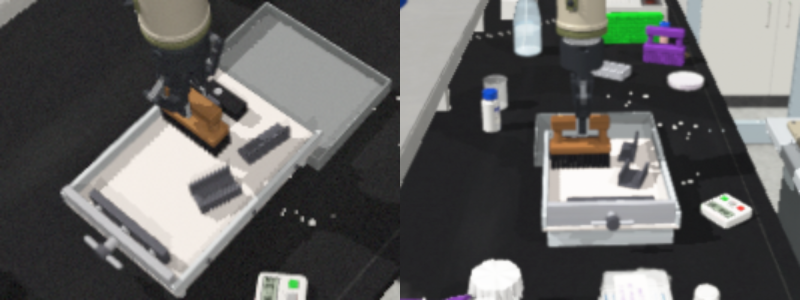

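The tube is being swept ahead of the brush, the block is next in line, and nothing has slipped past. I continue over the edge.

Emit:
arm_command:
  commands:
    - {"grip": 255, "translation": [0.04, -0.6, 0], "yaw": 0}
    - {"grip": 255, "translation": [0.06, -1.2, 0], "yaw": 0}
    - {"grip": 255, "translation": [0.1, -1.8, 0], "yaw": 0}
    - {"grip": 255, "translation": [0.12, -2.4, 0], "yaw": 0}
    - {"grip": 255, "translation": [0.16, -3, 0], "yaw": 0}
    - {"grip": 255, "translation": [0.2, -3.6, 0], "yaw": 0}
    - {"grip": 255, "translation": [0.22, -4.2, 0], "yaw": 0}
    - {"grip": 255, "translation": [0.25, -4.8, 0], "yaw": 0}

```text
t: 12.0
ee_pos: [0.5661, 0.0974, 0.2837]
tcp_rot: [0.076, -3.141, -0.0]
wrist_force: [-1.6, 3.0, -0.2]
grip_width: 0.0226
gripper_force: 98.4
```

Emit:
arm_command:
  commands:
    - {"grip": 255, "translation": [0.04, -0.6, 0], "yaw": 0}
    - {"grip": 255, "translation": [0.06, -1.2, 0], "yaw": 0}
    - {"grip": 255, "translation": [0.1, -1.8, 0], "yaw": 0}
    - {"grip": 255, "translation": [0.12, -2.4, 0], "yaw": 0}
    - {"grip": 255, "translation": [0.16, -3, 0], "yaw": 0}
    - {"grip": 255, "translation": [0.2, -3.6, 0], "yaw": 0}
    - {"grip": 255, "translation": [0.22, -4.2, 0], "yaw": 0}
    - {"grip": 255, "translation": [0.25, -4.8, 0], "yaw": 0}

```text
t: 12.67
ee_pos: [0.5687, 0.0491, 0.2837]
tcp_rot: [-0.075, 3.141, -0.0]
wrist_force: [0.4, -0.1, -1.8]
grip_width: 0.0224
gripper_force: 98.3
```

Emit:
arm_command:
  commands:
    - {"grip": 255, "translation": [0.04, -0.6, 0], "yaw": 0}
    - {"grip": 255, "translation": [0.06, -1.2, 0], "yaw": 0}
    - {"grip": 255, "translation": [0.1, -1.8, 0], "yaw": 0}
    - {"grip": 255, "translation": [0.12, -2.4, 0], "yaw": 0}
    - {"grip": 255, "translation": [0.15, -3.0, 0], "yaw": 0}
    - {"grip": 255, "translation": [0.15, -3.0, 0], "yaw": 0}

```text
t: 13.17
ee_pos: [0.5702, 0.0182, 0.2838]
tcp_rot: [0.073, -3.141, 0.001]
wrist_force: [-0.4, 0.2, -2.2]
grip_width: 0.0225
gripper_force: 98.3
```

Run:
```python
from h import *
s=env.read_state(); print(s['ee_pos'],s['tcp_rot'],s['wrist_force'],s['grip_width'])
p2,d2=env.snapshot('scene'); p3,d3=env.snapshot('side')
cv2.imwrite('pics/s4.png',np.hstack([cv2.resize(p2[180:330,100:300,::-1],(400,300)),cv2.resize(p3[130:330,130:397,::-1],(400,300))]))
```

```text
[0.57015553 0.01821415 0.28375295] [ 7.30484416e-02 -3.14068449e+00  1.05114874e-03] [-0.44608009  0.15005656 -2.16411996] 0.022541208318142696
```

View pics/s4.png

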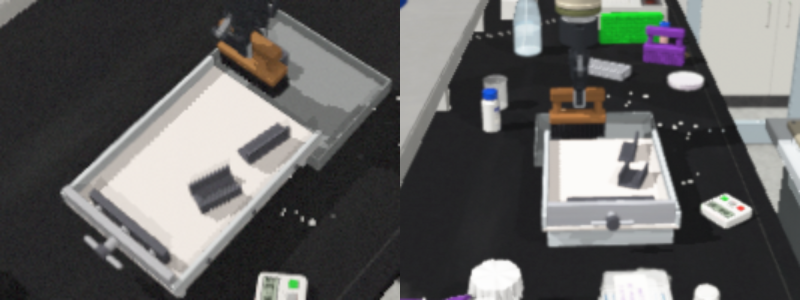

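The right half is clear. Now the left column, with the angle and the channel.

Emit:
arm_command:
  commands:
    - {"grip": 255, "translation": [0, 0, 4], "yaw": 0}
    - {"grip": 255, "translation": [0, 0, 8], "yaw": 0}
    - {"grip": 255, "translation": [-1.5, 3.5, 8.5], "yaw": 0}
    - {"grip": 255, "translation": [-3, 7, 8.5], "yaw": 0}
    - {"grip": 255, "translation": [-4.5, 10.5, 8.5], "yaw": 0}
    - {"grip": 255, "translation": [-6, 14, 8.5], "yaw": 0}
    - {"grip": 255, "translation": [-7.5, 17.5, 8.5], "yaw": 0}
    - {"grip": 255, "translation": [-9, 21, 8.5], "yaw": 0}

```text
t: 13.93
ee_pos: [0.4789, 0.2319, 0.369]
tcp_rot: [-0.077, 3.14, 0.001]
wrist_force: [0.7, 0.4, -1.9]
grip_width: 0.0224
gripper_force: 98.6
```

Emit:
arm_command:
  commands:
    - {"grip": 255, "translation": [-0.5, 3.5, 0], "yaw": 0}
    - {"grip": 255, "translation": [-0.7, 5.3, 0], "yaw": 0}
    - {"grip": 255, "translation": [-0.7, 5.3, 0], "yaw": 0}
    - {"grip": 255, "translation": [-0.7, 5.3, -3.5], "yaw": 0}
    - {"grip": 255, "translation": [-0.7, 5.3, -7], "yaw": 0}
    - {"grip": 255, "translation": [-0.7, 5.3, -8], "yaw": 0}
    - {"grip": 255, "translation": [-0.7, 5.3, -8.5], "yaw": 0}
    - {"grip": 255, "translation": [-0.7, 5.3, -8.5], "yaw": 0}

```text
t: 14.6
ee_pos: [0.473, 0.2825, 0.2845]
tcp_rot: [0.075, -3.139, 0.001]
wrist_force: [0.4, 0.8, -1.6]
grip_width: 0.0226
gripper_force: 98.6
```

Emit:
arm_command:
  commands:
    - {"grip": 255, "translation": [0.05, -1, 0], "yaw": 0}
    - {"grip": 255, "translation": [0.1, -2, 0], "yaw": 0}
    - {"grip": 255, "translation": [0.15, -3, 0], "yaw": 0}
    - {"grip": 255, "translation": [0.2, -4, 0], "yaw": 0}
    - {"grip": 255, "translation": [0.25, -5, 0], "yaw": 0}
    - {"grip": 255, "translation": [0.3, -6, 0], "yaw": 0}
    - {"grip": 255, "translation": [0.35, -7, 0], "yaw": 0}
    - {"grip": 255, "translation": [0.4, -8, 0], "yaw": 0}

```text
t: 15.27
ee_pos: [0.4772, 0.202, 0.2839]
tcp_rot: [-0.076, 3.141, 0.001]
wrist_force: [-0.3, 1.7, -1.2]
grip_width: 0.0223
gripper_force: 98.6
```

Run:
```python
from h import *
s=env.read_state(); print(s['ee_pos'],s['tcp_rot'],s['wrist_force'],s['grip_width'])
p2,d2=env.snapshot('scene'); p3,d3=env.snapshot('side')
cv2.imwrite('pics/s5.png',np.hstack([cv2.resize(p2[180:330,100:300,::-1],(400,300)),cv2.resize(p3[130:330,130:397,::-1],(400,300))]))
```

```text
[0.47717618 0.20201741 0.28389318] [-7.57147679e-02  3.14055658e+00  7.94917018e-04] [-0.28591084  1.70561146 -1.24975528] 0.022338871047099515
```

View pics/s5.png

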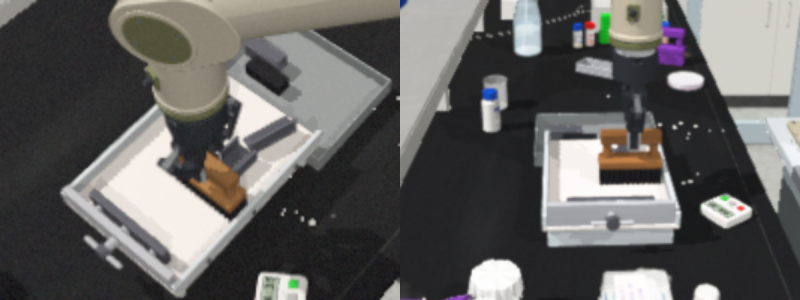

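The tube and block lie in the tray, and the channel and angle are ahead of the brush. I continue the sweep.

Emit:
arm_command:
  commands:
    - {"grip": 255, "translation": [0.04, -0.8, 0], "yaw": 0}
    - {"grip": 255, "translation": [0.08, -1.6, 0], "yaw": 0}
    - {"grip": 255, "translation": [0.12, -2.4, 0], "yaw": 0}
    - {"grip": 255, "translation": [0.16, -3.2, 0], "yaw": 0}
    - {"grip": 255, "translation": [0.2, -3.9, 0], "yaw": 0}
    - {"grip": 255, "translation": [0.24, -4.6, 0], "yaw": 0}
    - {"grip": 255, "translation": [0.28, -5.3, 0], "yaw": 0}
    - {"grip": 255, "translation": [0.3, -6, 0], "yaw": 0}

```text
t: 16.03
ee_pos: [0.4802, 0.1422, 0.2837]
tcp_rot: [0.076, -3.141, -0.0]
wrist_force: [0.2, 1.9, -1.4]
grip_width: 0.0227
gripper_force: 98.5
```

Emit:
arm_command:
  commands:
    - {"grip": 255, "translation": [0.04, -0.6, 0], "yaw": 0}
    - {"grip": 255, "translation": [0.06, -1.2, 0], "yaw": 0}
    - {"grip": 255, "translation": [0.1, -1.8, 0], "yaw": 0}
    - {"grip": 255, "translation": [0.12, -2.4, 0], "yaw": 0}
    - {"grip": 255, "translation": [0.16, -3, 0], "yaw": 0}
    - {"grip": 255, "translation": [0.2, -3.6, 0], "yaw": 0}
    - {"grip": 255, "translation": [0.22, -4.2, 0], "yaw": 0}
    - {"grip": 255, "translation": [0.25, -4.8, 0], "yaw": 0}

```text
t: 16.7
ee_pos: [0.4827, 0.0943, 0.2837]
tcp_rot: [0.076, -3.141, -0.0]
wrist_force: [-0.2, 0.9, -1.5]
grip_width: 0.0227
gripper_force: 98.5
```

Emit:
arm_command:
  commands:
    - {"grip": 255, "translation": [0.04, -0.6, 0], "yaw": 0}
    - {"grip": 255, "translation": [0.06, -1.2, 0], "yaw": 0}
    - {"grip": 255, "translation": [0.1, -1.8, 0], "yaw": 0}
    - {"grip": 255, "translation": [0.12, -2.4, 0], "yaw": 0}
    - {"grip": 255, "translation": [0.16, -3, 0], "yaw": 0}
    - {"grip": 255, "translation": [0.2, -3.6, 0], "yaw": 0}
    - {"grip": 255, "translation": [0.22, -4.2, 0], "yaw": 0}
    - {"grip": 255, "translation": [0.25, -4.8, 0], "yaw": 0}

```text
t: 17.37
ee_pos: [0.4852, 0.0463, 0.2837]
tcp_rot: [0.076, -3.141, -0.0]
wrist_force: [0.5, 0.1, -1.6]
grip_width: 0.0224
gripper_force: 98.5
```

Emit:
arm_command:
  commands:
    - {"grip": 255, "translation": [0.04, -0.6, 0], "yaw": 0}
    - {"grip": 255, "translation": [0.06, -1.2, 0], "yaw": 0}
    - {"grip": 255, "translation": [0.1, -1.8, 0], "yaw": 0}
    - {"grip": 255, "translation": [0.14, -2.4, 0], "yaw": 0}
    - {"grip": 255, "translation": [0.18, -3.0, 0], "yaw": 0}
    - {"grip": 255, "translation": [0.18, -3.2, 0], "yaw": 0}
    - {"grip": 255, "translation": [0.18, -3.2, 0], "yaw": 0}

```text
t: 17.95
ee_pos: [0.487, 0.0143, 0.2837]
tcp_rot: [0.074, -3.141, 0.0]
wrist_force: [0.2, -0.1, -2.1]
grip_width: 0.0221
gripper_force: 98.5
```

Run:
```python
from h import *
s=env.read_state(); print(s['ee_pos'],s['tcp_rot'],s['wrist_force'],s['grip_width'])
p2,d2=env.snapshot('scene'); p3,d3=env.snapshot('side')
cv2.imwrite('pics/s6.png',np.hstack([cv2.resize(p2[180:330,100:300,::-1],(400,300)),cv2.resize(p3[130:330,130:397,::-1],(400,300))]))
```

```text
[0.48698154 0.01427914 0.28374398] [ 7.42408815e-02 -3.14067991e+00  6.31397246e-05] [ 0.21298663 -0.06836746 -2.13760745] 0.02211702376373633
```

View pics/s6.png

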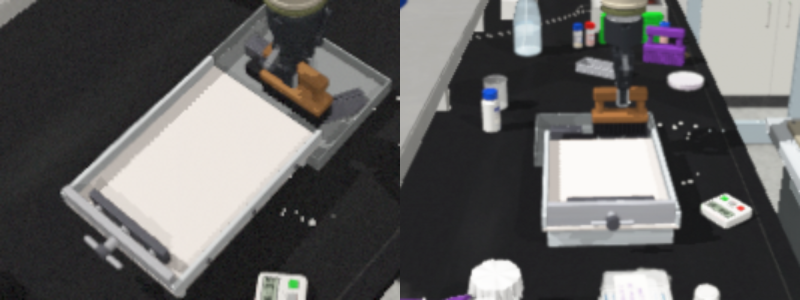

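The plate is empty. I carry the brush back to hover over its holder, and check the tray from there.

Emit:
arm_command:
  commands:
    - {"grip": 255, "translation": [0, 0, 4], "yaw": 0}
    - {"grip": 255, "translation": [0, 0, 8], "yaw": 0}
    - {"grip": 255, "translation": [0.2, -4, 8], "yaw": -4}
    - {"grip": 255, "translation": [0.4, -8, 8], "yaw": -8}
    - {"grip": 255, "translation": [0.6, -12, 8], "yaw": -12}
    - {"grip": 255, "translation": [0.8, -16, 8], "yaw": -16}
    - {"grip": 255, "translation": [1, -20, 8], "yaw": -20}
    - {"grip": 255, "translation": [1.2, -24, 8], "yaw": -24}

```text
t: 18.72
ee_pos: [0.4989, -0.2265, 0.364]
tcp_rot: [0.582, 3.086, 0.001]
wrist_force: [0.7, -0.2, -1.1]
grip_width: 0.0224
gripper_force: 98.7
```

Emit:
arm_command:
  commands:
    - {"grip": 255, "translation": [0.2, -4, 0], "yaw": -4}
    - {"grip": 255, "translation": [0.4, -8, 0], "yaw": -8}
    - {"grip": 255, "translation": [0.6, -12, 0], "yaw": -8}
    - {"grip": 255, "translation": [0.8, -16, 0], "yaw": -8}
    - {"grip": 255, "translation": [1.1, -19, 0], "yaw": -8}
    - {"grip": 255, "translation": [1.2, -20.5, 0], "yaw": -8}
    - {"grip": 255, "translation": [1.2, -20.5, 0], "yaw": -8}
    - {"grip": 255, "translation": [1.2, -20.5, 0], "yaw": -8}

```text
t: 19.38
ee_pos: [0.5109, -0.4305, 0.363]
tcp_rot: [-0.794, -3.038, -0.0]
wrist_force: [0.9, 0.5, -1.1]
grip_width: 0.0225
gripper_force: 98.8
```

Run:
```python
from h import *
s=env.read_state(); print(s['ee_pos'],s['tcp_rot'],s['wrist_force'],s['grip_width'])
n=s['tcp_rot'];print('tool y',2*np.degrees(np.arctan2(n[1],n[0]))%180-90)
p2,d2=env.snapshot('scene'); P2=cloud('scene',d2); p3,d3=env.snapshot('side');P3=cloud('side',d3)
cv2.imwrite('pics/s7.png',np.hstack([cv2.resize(p2[140:290,180:380,::-1],(400,300)),cv2.resize(p3[130:230,195:328,::-1],(400,300))]))
th=np.radians(3.);e=np.array([np.cos(th),np.sin(th)]);f=np.array([-e[1],e[0]])
for P in(P2,P3):
    q=P.reshape(-1,3);q=q[np.isfinite(q[:,2])];x,y=(q[:,:2]-[.520,.191])@e,(q[:,:2]-[.520,.191])@f
    m=(q[:,2]>.022)&(q[:,2]<.034)&(y<-.25)&(y>-.4)
    print([round(np.percentile(y[m&(abs(x-a)<.02)],10),3) for a in(-.08,0,.08) if (m&(abs(x-a)<.02)).sum()>5])
    m=(abs(x)<.12)&(y<-.155)&(y>-.3);print('max z in tray',np.percentile(q[m,2],[50,90,99,99.8]).round(3))
    h=(q[:,2]>.022)&(q[:,2]<.034)&(y<-.18)&(y>-.28)&(abs(x)<.16);print(np.percentile(x[h],[3,97]))
```

```text
[ 0.51090443 -0.4304754   0.36302815] [-7.94115448e-01 -3.03839578e+00 -5.71818719e-05] [ 0.89249573  0.52224774 -1.1217965 ] 0.02245788810726699
tool y 60.705627979565236
[np.float64(-0.304), np.float64(-0.305), np.float64(-0.306)]
max z in tray [0.007 0.031 0.054 0.062]
[-0.12250816  0.12528085]
[np.float64(-0.304), np.float64(-0.305), np.float64(-0.307)]
max z in tray [0.021 0.033 0.059 0.063]
[-0.1191608   0.12684905]
```

View pics/s7.png

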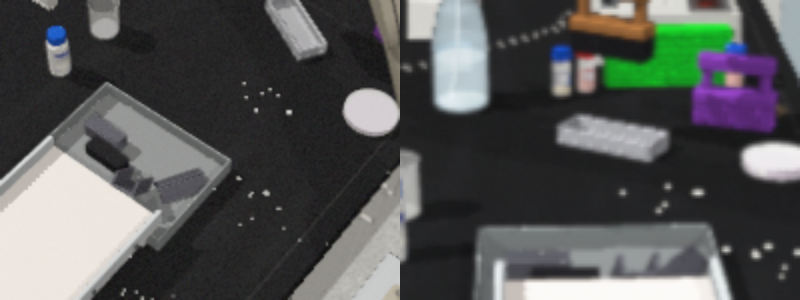

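The tray holds all four cuts, but one piece near the plate edge stands tall. I measure the pieces before parting with the brush.

Run:
```python
from h import *
th=np.radians(3.);e=np.array([np.cos(th),np.sin(th)]);f=np.array([-e[1],e[0]])
p2,d2=env.snapshot('scene'); p3,d3=env.snapshot('side')
H={}
for nm,p,d in(('scene',p2,d2),('side',p3,d3)):
    P=cloud(nm,d);q=P.reshape(-1,3);k=p.reshape(-1,3).max(1)
    x,y=(q[:,:2]-[.520,.191])@e,(q[:,:2]-[.520,.191])@f
    m=(abs(x)<.118)&(y<-.156)&(y>-.298)&(q[:,2]>.012)
    print(nm)
    G=np.full((14,24),-1)
    for a,b,z in zip(x[m],y[m],q[m,2]):
        i,j=int((-b-.155)/.01),int((a+.12)/.01); G[i,j]=max(G[i,j],int(z*1000))
    for i,r in enumerate(G): print('y-%d'%(155+10*i),' '.join('%2s'%('.' if v<0 else v) for v in r))
for o in('angle_offcut','tube_offcut','channel_offcut','block_offcut'):
    for c in('scene','side'): print(o,c,[(round(r['p'],2),np.round(r['centre']).tolist()) for r in env.spot_point(o,c)[:2]])
cv2.imwrite('pics/s8.png',cv2.resize(p2[175:250,200:300,::-1],(800,600),interpolation=cv2.INTER_CUBIC))
```

```text
sceneTraceback (most recent call last):
  File "<stdin>", line 12, in <module>
IndexError: index 14 is out of bounds for axis 0 with size 14
```

Run:
```python
from h import *
th=np.radians(3.);e=np.array([np.cos(th),np.sin(th)]);f=np.array([-e[1],e[0]])
p2,d2=env.snapshot('scene'); p3,d3=env.snapshot('side')
for nm,p,d in(('scene',p2,d2),('side',p3,d3)):
    P=cloud(nm,d);q=P.reshape(-1,3)
    x,y=(q[:,:2]-[.520,.191])@e,(q[:,:2]-[.520,.191])@f
    m=(abs(x)<.118)&(y<-.156)&(y>-.298)&(q[:,2]>.012)
    print(nm)
    G=np.full((15,24),-1)
    for a,b,z in zip(x[m],y[m],q[m,2]):
        i,j=int((-b-.155)/.01),int((a+.12)/.01); G[i,j]=max(G[i,j],int(z*1000))
    for i,r in enumerate(G): print('y-%d'%(155+10*i),' '.join('%2s'%('.' if v<0 else v) for v in r))
cv2.imwrite('pics/s8.png',cv2.resize(p2[175:250,200:300,::-1],(800,600),interpolation=cv2.INTER_CUBIC))
```

```text
scene
y-155  .  .  .  .  .  . 65 60 48 46 67  .  .  .  .  .  .  .  .  .  .  .  .  .
y-165  .  .  .  .  .  . 65 62 38 39 63  .  .  .  .  .  .  .  .  .  .  .  .  .
y-175  .  .  . 12  .  . 55 57 28 28 49 45  .  . 23  .  .  .  .  .  .  .  .  .
y-185  .  .  . 12 22  . 44 45  . 15 40  . 33 32 31 30 31 33 32  .  .  .  .  .
y-195  .  .  . 15 27 28 24 32  .  . 32 25 31 33 33 31 30 30 31 26  .  .  .  .
y-205  .  . 15 23 29 28 22 24  .  .  .  . 33 32 30 33 32 32 34 29  .  .  .  .
y-215  . 12 21 23 29 22 18  .  .  .  .  .  .  .  . 36 35 36 34 34 37 35  .  .
y-225  . 19 27 29 27 19  .  .  .  .  .  .  .  .  . 36 39 35 36 34 36 34  .  .
y-235 13 18 32 29 22 12  .  .  .  .  .  .  .  . 26 36 35 35 35 34 35 33  .  .
y-245 17 26 29 23 14  .  .  .  .  .  .  .  .  .  .  .  .  .  .  .  .  .  .  .
y-255 14 31 29 20  .  .  .  .  .  .  .  .  .  .  .  .  .  .  .  .  .  .  .  .
y-265  .  .  . 14  .  .  .  .  .  .  .  .  .  .  .  .  .  .  .  .  .  .  .  .
y-275  .  .  .  .  .  .  .  .  .  .  .  .  .  .  .  .  .  .  .  .  .  .  .  .
y-285  .  .  .  .  .  .  .  .  .  .  .  .  .  .  .  .  .  .  .  .  .  .  .  .
y-
[... 550 characters left out ...]
-215  .  . 19 26 29  .  .  .  .  .  .  .  .  .  . 33 36 34 35 35 35 35  .  .
y-225  . 15 22 32  . 18  .  .  .  .  .  .  .  .  . 34 35 34 33 35 34 34  .  .
y-235 25 17 27 30 17 17  .  .  .  .  .  .  .  .  . 32 33 32 34 31 34 34  .  .
y-245  . 25 29  . 18  .  .  .  .  .  .  .  .  .  .  .  .  .  .  .  .  .  .  .
y-255 23 24 29 16  .  .  .  .  .  .  .  .  .  .  .  .  .  .  .  .  .  .  .  .
y-265 30  .  . 16  .  .  .  .  .  .  .  .  .  .  .  .  .  .  .  .  .  .  .  .
y-275  .  .  .  .  .  .  .  .  .  .  .  .  .  .  .  .  .  .  .  .  .  .  .  .
y-285  .  . 34 16 27  . 20 25  .  .  .  .  .  .  . 27 23  .  .  .  . 33  .  .
y-295 33 29 30 23 30 30 23 27 28 21 24 32  .  . 32 14 33  . 29  .  . 16  .  .
```

View pics/s8.png

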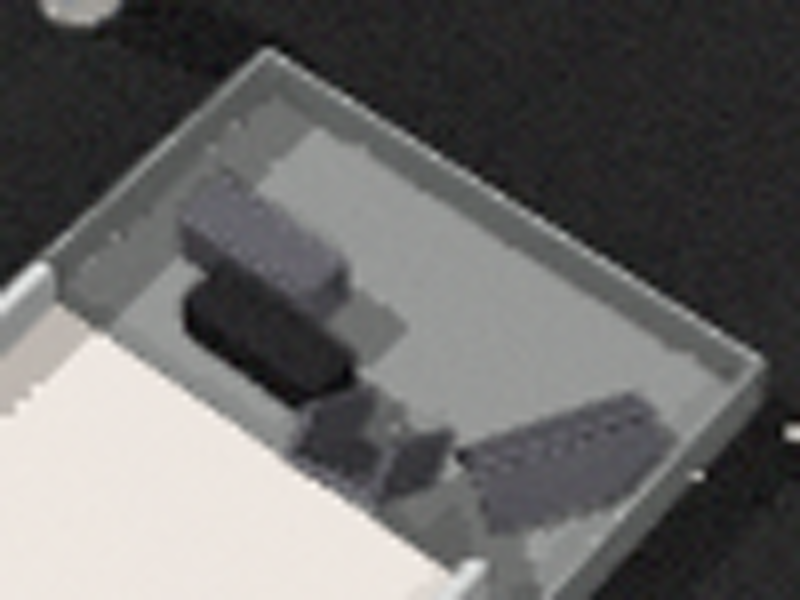

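The channel leans on the plate edge. Its corners run from about 4 to 66 mm, so its middle is near z 35 mm at tray y +46 mm, inside the limits and stable. The other three lie flat in the tray. I put the brush back.

Emit:
arm_command:
  commands:
    - {"grip": 255, "translation": [0, 0, -3.5], "yaw": 0}
    - {"grip": 255, "translation": [0, 0, -7], "yaw": 0}
    - {"grip": 255, "translation": [0, 0, -9], "yaw": 0}
    - {"grip": 255, "translation": [0, 0, -10.5], "yaw": 0}
    - {"grip": 255, "translation": [0, 0, -11.2], "yaw": 0}
    - {"grip": 255, "translation": [0, 0, -11.5], "yaw": 0}
    - {"grip": 255, "translation": [0, 0, -11.5], "yaw": 0}

```text
t: 20.27
ee_pos: [0.5112, -0.4298, 0.249]
tcp_rot: [0.792, 3.04, 0.0]
wrist_force: [0.4, -0.3, -2.8]
grip_width: 0.0224
gripper_force: 98.9
```

Emit:
arm_command:
  commands:
    - {"grip": 255, "translation": [0, 0, -0.25], "yaw": 0}
    - {"grip": 255, "translation": [0, 0, -0.45], "yaw": 0}
    - {"grip": 255, "translation": [0, 0, -0.45], "yaw": 0}
    - {"grip": 200, "translation": [0, 0, -0.45], "yaw": 0}
    - {"grip": 120, "translation": [0, 0, -0.45], "yaw": 0}
    - {"grip": 0, "translation": [0, 0, -0.45], "yaw": 0}
    - {"grip": 0, "translation": [0, 0, -0.45], "yaw": 0}
    - {"grip": 0, "translation": [0, 0, -0.45], "yaw": 0}

```text
t: 20.93
ee_pos: [0.511, -0.4301, 0.2445]
tcp_rot: [0.793, 3.039, -0.0]
wrist_force: [-0.1, -0.1, -0.5]
grip_width: 0.0706
gripper_force: 0.0
```

Emit:
arm_command:
  commands:
    - {"grip": 0, "translation": [0, 0, 0], "yaw": 0}
    - {"grip": 0, "translation": [0, 0, 0], "yaw": 0}
    - {"grip": 0, "translation": [0, 0, 3], "yaw": 0}
    - {"grip": 0, "translation": [0, 0, 6], "yaw": 0}
    - {"grip": 0, "translation": [0, 0, 10], "yaw": 0}
    - {"grip": 0, "translation": [0, 3, 12], "yaw": 0}
    - {"grip": 0, "translation": [0, 6, 12], "yaw": 0}
    - {"grip": 0, "translation": [0, 6, 12], "yaw": 0}

```text
t: 21.6
ee_pos: [0.5128, -0.3655, 0.3657]
tcp_rot: [0.784, 3.039, 0.005]
wrist_force: [0.7, 1.1, -0.0]
grip_width: 0.0852
gripper_force: 0.0
```

Run:
```python
from h import *
s=env.read_state(); print(s['t'],s['ee_pos'],s['wrist_force'],s['grip_width'])
i=env.camera_info('wrist'); p,d=env.snapshot('wrist'); P=cloud('wrist',d,i)
k=p.astype(int);b=(P[...,0]>.42)&(P[...,0]<.6)&(P[...,1]<-.33)&(P[...,1]>-.53)
m=(k[...,0]-k[...,2]>30)&(P[...,2]>.085)&(P[...,2]<.11)&b
q=P[m];print(len(q),'bar top z',np.percentile(q[:,2],[5,50,95]));print('bar',cv2.minAreaRect((q[:,:2]*1000).astype(np.float32)))
m=(P[...,2]>.016)&(P[...,2]<.026)&b&(k.min(-1)>70)
print('holder',cv2.minAreaRect((P[m][:,:2]*1000).astype(np.float32)))
th=np.radians(3.);e=np.array([np.cos(th),np.sin(th)]);f=np.array([-e[1],e[0]])
for c in('scene','side'):
    p,d=env.snapshot(c);q=cloud(c,d).reshape(-1,3);q=q[np.isfinite(q[:,2])];x,y=(q[:,:2]-[.520,.191])@e,(q[:,:2]-[.520,.191])@f
    m=(q[:,2]>.022)&(q[:,2]<.034)&(y<-.25)&(y>-.4)
    print('tray',[round(np.percentile(y[m&(abs(x-a)<.02)],10),3) for a in(-.08,0,.08) if (m&(abs(x-a)<.02)).sum()>5])
    m=(abs(x)<.118)&(y<-.156)&(y>-.29);print('max z',q[m,2].max())
```

```text
21.6 [ 0.51284851 -0.36545695  0.36570345] [ 0.73705281  1.07746099 -0.01109713] 0.0851886549606509
3895 bar top z [0.09134484 0.10135202 0.10261315]
bar ((511.8781433105469, -433.35516357421875), (24.521818161010742, 103.32048034667969), 59.76111602783203)
holder ((510.59552001953125, -431.8059387207031), (53.670005798339844, 133.10330200195312), 60.87706756591797)
tray [np.float64(-0.303), np.float64(-0.304), np.float64(-0.305)]
max z 0.06509583783856066
tray [np.float64(-0.305), np.float64(-0.304), np.float64(-0.305)]
max z 0.0657739743162934
```

```bash
python3 -c "
from rig import env
print(env.finish_job())"
```

```text
the job is handed in; nothing more can be done
None
```

I handed the job in at about 22 s: the tray is against its stop, all four off-cuts are swept into it, and the brush is upright in its holder, about 2 mm off centre. The channel piece leans with one end on the plate edge (its middle is inside the tray at about 35 mm, within the limits), and the hand-in returned no verdict.

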